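# Check under two toy crates and push out the stamped one

### The arm

A 7-joint arm with a two-finger parallel gripper is mounted at the origin on the work surface. World frame = base frame: x ahead of the robot, y to its left, z up, the work surface at z = 0. Lengths are in mm, angles in rad, forces in N, time in s.
With the tool pointing down it reaches from about 400 to 900 mm from the base axis. Payload 5.5 kg.
Tool frame: the origin (TCP) lies at the very end of the fingers, on their centre line; the grasp point (between the pads) lies robot.hold_point_z behind it (robot.hold_point_z is the distance from the TCP to the grasp point, in mm); z points along the fingers, y is the direction in which the jaws open and shut (so a half turn about z gives the same grasp; the last joint's range is limited). The gripper opens to 92 mm and grips with 3 to 60 N. Pads are 19 mm wide; open, the fingers measure 130 mm over their backs; the gripper's body (75 mm by 190 mm) begins 47 mm behind the grasp point.
Start: joints at [-0.967, 0.501, -0.427, 1.55, 0.221, 1.138, -0.21], TCP at [217.219, 612.63, 226.729] pointing down, gripper open.
Joint ranges: [-2.88, 2.88], [-0.31, 2.03], [-1.54, 1.56], [0.2, 2.42], [-1.41, 4.55], [0.19, 2.02], [-2.57, 2.57]. Speed limits (rad/s): [2.57, 2.57, 3.14, 3.14, 3.14, 3.14, 3.14].

### API

Orientations are given as a 3x3 rotation matrix whose columns are the frame's x, y, z axes.
In Python, from cell import robot, viewer gives the robot as it stands.
- The arm moves only by the shell command python3 -m handwheel 'ROWS' [FORCE]. ROWS is a JSON object of lists of equal length, an entry for each row: "slide": the shift along the tool's x, y, z in m, a list of three; "twist": the turn about the tool's z in rad; "gripper": the finger opening in m, from 0 to 0.0918. In form: {"slide": [[dx, dy, dz], ...], "twist": [twist, ...], "gripper": [gripper, ...]}. A call has 1 to 20 rows; each row shifts and turns the commanded pose from where the row before left it, along the tool's axes as they then stand; what a row does not reach is not made up. A row lasts 1/8 s, in which the tool goes at most 62.5 mm and 10.7 degrees, less where a joint would pass 70% of its speed; a pose out of reach is approached as far as the arm can. A call is refused whole if a number of a shift passes 0.0625 or a number of a turn 0.188, either way. A call with a gripper value outside its range is refused whole. The fingers move at their own pace and stop on an object; FORCE is the grip in N (left out, the last holds). Time passes only in rows, so rows that do not move let the fingers close. It gives the time, the measured TCP pose, the force and the opening at its end, in the units of the state.
- robot.sense(): the state, without advancing time (a new reading comes with each control period).
- viewer.camera(name): name is "side" or "top" or "wrist"; returns a dict with "frame" (384x512x3 uint8, red, green, blue), "z_map" (384x512 float32, mm along the optical axis (not along the pixel's ray), 0 where there is no reading), "K" (3x3 intrinsics, pixels), "world_to_cam" (4x4, takes a point from world to camera coordinates). Camera axes: x right, y up, looking along -z (the intrinsics and any distortion apply to the point x, -y, -z); pixel columns grow to the right and rows downward; lengths in mm; the calibration is good to about 2 mm. A picture is of the moment at which its call begins.
- robot.job_done(): hands the job in, once; it reports no verdict.
The state is a dict: "clock": time; "joints": joint angles; "dq": joint speeds; "effort": joint torques, N m; "tcp_pos": TCP position; "orientation": TCP orientation; "ft_force": force on the tool from outside, world axes, zero at the start; "torque": the same for the moment, N m; "finger_gap": finger opening in mm.
Only numpy, scipy, OpenCV 4.12 (cv2) and the standard library are available. Lean on these libraries where they do the work, as an engineer would, in place of code of your own. Each camera call takes 0.05 s, during which the arm holds its last target. There are 200 camera calls.

### The job

One of the two wooden crates carries a round red stamp underneath. Tip both crates over towards the robot so that each lies on its near side with its underside showing, then push the stamped one, lying as it is, away from the robot until it is wholly past the yellow dispatch line, but no more than about 5 cm past it. Leave the other crate lying where it was tipped; only tip and push with the fingers, never lift or carry a crate, and leave the toy car, glue bottle and mallet alone.

Things in the scene. Friction and masses are not known exactly. Their poses are not given: they have to be found in the camera images.
- stamped_crate: The crate with a 60 mm round red stamp in the middle of its underside; left or right varies. A closed wooden toy crate, pale slats all round, 75 mm deep (x), 150 long (y), 95 high (z), 0.3 to 0.55 kg. Origin: centre of its underside; x away from the robot, y left, z up as it starts (upright). Tipped over towards the robot, its z points to the robot and its underside away from it.
- plain_crate: The other crate, the same but with a bare underside. A closed wooden toy crate, pale slats all round, 75 mm deep (x), 150 long (y), 95 high (z), 0.3 to 0.55 kg. Origin: centre of its underside; x away from the robot, y left, z up as it starts (upright). Tipped over towards the robot, its z points to the robot and its underside away from it.
- line: Yellow dispatch line, a tape 20 mm wide (x) and 720 mm long (y), flat on the bench beyond the crates. Origin: its middle; x points across it, away from the robot.
- stamp (a point): Centre of the red stamp, on the underside of the stamped crate (same point as its origin).
- stamped_crate_edge (a point): Middle of the stamped crate's near lower edge (its x = -37.5 mm, z = 0). Draw the top of the far side towards the robot and the crate turns about this edge, which stays on the bench (it may slide a little); past about 38 degrees (0.67 rad) it falls over by itself.
- plain_crate_edge (a point): Middle of the other crate's near lower edge (its x = -37.5 mm, z = 0), about which it tips in the same way.
- stamped_crate_side (a point): Centre of the stamped crate's near long side (its x = -37.5, z = 47.5 mm); at bench height once the crate lies on that side.
- plain_crate_side (a point): Centre of the other crate's near long side (its x = -37.5, z = 47.5 mm).
- lid_left (a point): Left end of the near edge of the stamped crate's lid (its x = -37.5, y = 75, z = 95 mm). Once it lies tipped, this is a lower corner on the bench, on the robot's side.
- lid_right (a point): Right end of the same lid edge (its x = -37.5, y = -75, z = 95 mm).
- toy_car: Small red toy car, 85 x 36 x 47 mm, between the two crates; leave alone. Origin: centre of its underside.
- glue: White glue bottle with orange cap, 48 mm across, 130 mm high, standing to the right; leave alone. Origin: centre of its underside.
- mallet: Wooden mallet lying to the left, about 190 mm long, handle along its -x, head at +x 44 mm thick; leave alone. Origin: on the bench under the handle.

How it is judged:
By the outcome, as a careful person would: the job done as asked, in the order asked, and still so for the second after the job is handed in, with the robot touching nothing.
It also fails if it takes over 59 s, if anything falls off the work surface, if the arm or the gripper's body presses on something with over 40 N, if the wrist force passes 120 N, or if a joint passes its speed limit or range.

## Working session

There is one attempt and no reset: what is moved stays moved. The work goes in short steps, Python scripts to look and compute and a shell command to move; the robot and the scene stay as the last step left them, time stands still between calls to the robot, and variables do not carry over. Pictures are saved under pics/ and viewed, about 8 in all and at most 12, crops included, and the job is handed in when it is done.

```bash
ls; mkdir -p pics; cat > h.py <<'E'
import numpy as np, cv2
from cell import robot, viewer
def cam(n):
    c=viewer.camera(n); return c
def save(c,f): cv2.imwrite('pics/'+f, c['frame'][:,:,::-1])
def pts(c):
    z=c['z_map'].astype(float); K=np.array(c['K']); h,w=z.shape
    u,v=np.meshgrid(np.arange(w),np.arange(h))
    X=(u-K[0,2])/K[0,0]*z; Y=(v-K[1,2])/K[1,1]*z
    P=np.stack([X,-Y,-z,np.ones_like(z)],-1)
    W=P@np.linalg.inv(np.array(c['world_to_cam'])).T
    W=W[...,:3]; W[z==0]=np.nan
    return W
E
python3 - <<'E'
from h import *
s=robot.sense(); print(s['clock'],s['tcp_pos'],np.round(s['orientation'],3).tolist(),s['ft_force'],s['finger_gap'],robot.hold_point_z)
a=cam('top');b=cam('side')
print({k:(np.round(v,2).tolist()) for k,v in a.items() if k in('K','world_to_cam')},[k for k in a])
cv2.imwrite('pics/a.png',np.vstack([a['frame'],b['frame']])[:,:,::-1][:, :])
im=np.hstack([a['frame'],b['frame']])[:,:,::-1]
cv2.imwrite('pics/a.png',cv2.resize(im,(800,300),interpolation=cv2.INTER_AREA))
save(a,'top.png')
W=pts(a); np.save('W.npy',W)
z=W[...,2]
n,l,st,ce=cv2.connectedComponentsWithStats((np.nan_to_num(z)>12).astype(np.uint8))
for i in range(1,n):
    if st[i,4]>60:
        q=W[l==i]; print(i,st[i],np.round(np.nanpercentile(q,[2,50,98],axis=0)).tolist())
E
```

```text
pics
0.0 [217.035711   611.95028093 225.64640157] [[-0.943, 0.334, -0.001], [0.334, 0.943, -0.002], [0.0, -0.002, -1.0]] [ 0.25031143 -0.00145045  0.24478214] 91.75938588552846 18.8
{'K': [[456.11, 0.0, 258.64], [0.0, 456.11, 200.5], [0.0, 0.0, 1.0]], 'world_to_cam': [[-0.02, -1.0, 0.01, -14.22], [0.99, -0.01, 0.15, -563.24], [-0.15, 0.01, 0.99, -1213.24], [0.0, 0.0, 0.0, 1.0]]} ['frame', 'z_map', 'K', 'world_to_cam']
1 [   0  143   36   54 1297] [[592.0, 608.0, 19.0], [650.0, 647.0, 48.0], [720.0, 680.0, 92.0]]
2 [ 466  155   46   49 1325] [[554.0, -724.0, 21.0], [608.0, -659.0, 50.0], [676.0, -616.0, 94.0]]
3 [ 166  170   62   40 1861] [[548.0, 71.0, 22.0], [587.0, 143.0, 93.0], [632.0, 216.0, 98.0]]
4 [ 291  171   62   38 1845] [[547.0, -264.0, 20.0], [584.0, -189.0, 93.0], [627.0, -117.0, 98.0]]
5 [ 84 200  51  67 828] [[398.0, 331.0, 14.0], [516.0, 393.0, 31.0], [563.0, 447.0, 46.0]]
6 [236 212  24  32 450] [[450.0, -19.0, 16.0], [487.0, 8.0, 30.0], [529.0, 35.0, 49.0]]
7 [392 215  27  20 394] [[467.0, -429.0, 15.0], [487.0, -407.0, 85.0], [510.0, -394.0, 131.0]]
8 [  0 238  22  34 447] [[387.0, 633.0, 17.0], [430.0, 655.0, 45.0], [464.0, 677.0, 53.0]]
9 [490 244  22  27 479] [[365.0, -691.0, 14.0], [398.0, -670.0, 61.0], [429.0, -663.0, 91.0]]
11 [  0 335  17  49 381] [[92.0, 520.0, 13.0], [129.0, 646.0, 37.0], [216.0, 672.0, 296.0]]
12 [484 347  28  37 929] [[81.0, -672.0, 15.0], [119.0, -630.0, 55.0], [163.0, -608.0, 121.0]]
14 [240 373  28  11 104] [[77.0, -32.0, 12.0], [83.0, 2.0, 14.0], [98.0, 34.0, 17.0]]
```

View pics/top.png

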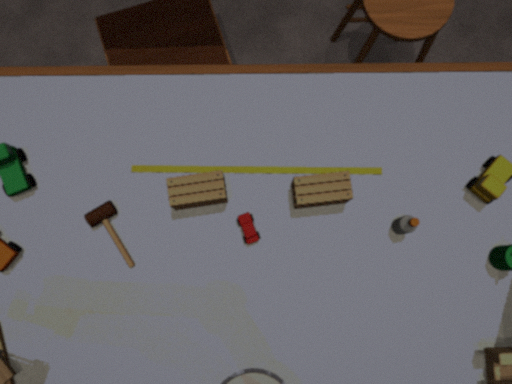

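The top view shows the left crate at about pixel (197,190) and the right one at (322,190), with the yellow line just beyond them at row ~170. The car is at (248,228), the glue at (405,224) and the mallet at (110,230). Next I'll measure the poses.

```bash
cat >> h.py <<'E'
def crate_tops(W,zmin):
    for lo,hi in((40,250),(-300,-80)):
        m=(W[...,2]>zmin)&(W[...,2]<200)&(W[...,1]>lo)&(W[...,1]<hi)&(W[...,0]>400)&(W[...,0]<900)
        q=W[m]
        if len(q)<20: continue
        r=cv2.minAreaRect(q[:,:2].astype(np.float32)); print('rect',np.round(r[0],1),np.round(r[1],1),round(r[2],1),'z',np.median(q[:,2]).round(1), 'corners',np.round(cv2.boxPoints(r)).tolist())
def line(c,W):
    hsv=cv2.cvtColor(c['frame'],cv2.COLOR_RGB2HSV)
    m=(cv2.inRange(hsv,(20,150,90),(35,255,255))>0)&(W[...,2]<12)&(W[...,0]>500)&(abs(W[...,1])<450)
    q=W[m]; r=cv2.minAreaRect(q[:,:2].astype(np.float32)); print('line',r,len(q))
    p=np.polyfit(q[:,1],q[:,0],1); print('x=',p); return p
E
python3 - <<'E'
from h import *
c=cam('top');W=pts(c)
crate_tops(W,85); line(c,W); print(robot.sense()['clock'], np.nanmedian(W[220:300,150:230,2]))
b=cam('side');save(b,'side.png');Wb=pts(b);print('side');crate_tops(Wb,85);line(b,Wb)
E
```

```text
rect [592.3 144.7] [ 76.1 150.5] 7.8 z 93.4 corners [[544.0, 214.0], [565.0, 65.0], [640.0, 75.0], [620.0, 224.0]]
rect [ 588.9 -192.6] [ 75.7 151.1] 5.9 z 93.4 corners [[543.0, -121.0], [559.0, -272.0], [634.0, -264.0], [619.0, -114.0]]
line ((658.6641845703125, -19.16510009765625), (712.6340942382812, 17.714223861694336), 88.62714385986328) 1144
x= [2.23685630e-02 6.60004091e+02]
0.15 -1.0728149940334788
side
rect [596.2 142.3] [ 79.3 154.4] 7.4 z 95.9 corners [[547.0, 214.0], [567.0, 61.0], [646.0, 71.0], [626.0, 224.0]]
rect [ 592.1 -194.8] [ 79.  150.5] 5.4 z 96.0 corners [[546.0, -124.0], [560.0, -273.0], [638.0, -266.0], [624.0, -116.0]]
line ((664.3549194335938, -19.7027587890625), (716.5133056640625, 19.008792877197266), 88.70182800292969) 462
x= [2.20650000e-02 6.64672275e+02]
```

View pics/side.png

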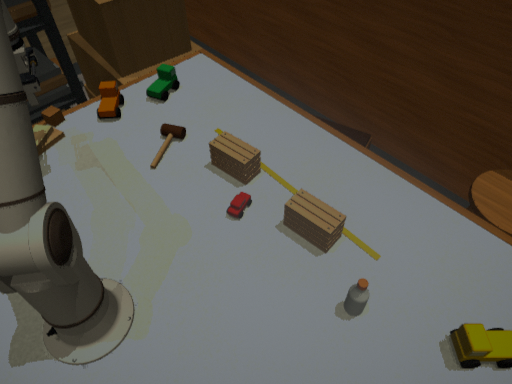

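```bash
python3 -m handwheel '{"slide":[[-0.024,-0.012,0],[-0.046,-0.0225,0],[-0.046,-0.0225,0],[-0.046,-0.0225,0],[-0.046,-0.0225,0],[-0.046,-0.0225,0],[-0.046,-0.0225,0],[-0.046,-0.0225,0],[-0.046,-0.0225,0],[-0.046,-0.0225,0],[-0.046,-0.0225,0],[-0.046,-0.0225,0],[-0.046,-0.0225,0],[-0.024,-0.012,0],[0,0,0],[0,0,0],[0,0,0],[0,0,0]],"twist":[0,0,0,0,0,0,0,0,0,0,0,0,0,0,-0.158,-0.158,-0.157,0],"gripper":[0.0918,0.0918,0.0918,0.0918,0.0918,0.0918,0.0918,0.0918,0.0918,0.0918,0.0918,0.0918,0.0918,0.0918,0.0918,0.0918,0.0918,0.0918]}'
cat >> h.py <<'E'
def to(x,y,z,yaw):  # remaining motion to target in tool axes, yaw of tool y minus 90deg
    s=robot.sense(); R=np.array(s['orientation']); p=s['tcp_pos']
    cy=np.degrees(np.arctan2(R[1,1],R[0,1]))-90
    t=np.radians(yaw)  # target frame
    Rt=np.array([[-np.cos(t),-np.sin(t),0],[-np.sin(t),np.cos(t),0],[0,0,-1]])
    d=np.array([x,y,z])-p
    print('t',s['clock'],'tcp',np.round(p,1),'yaw',round(cy,2),'F',np.round(s['ft_force'],1),'slide now-axes',np.round(R.T@d,1),'slide target-axes',np.round(Rt.T@d,1),'twist',round(-np.radians(yaw-cy),4))
E
python3 - <<'E'
from h import *
to(665.4,153,84,7.6)
c=cam('wrist');save(c,'w1.png');print(np.round(c['world_to_cam'],2).tolist())
Wt=pts(cam('wrist'));crate_tops(Wt,85)
E
```

```text
clock: 2.45
tcp_pos: [684.3, 134.8, 226.3]
orientation: [[-0.991, -0.13, -0.001], [-0.13, 0.991, 0.0], [0.001, 0.0, -1.0]]
ft_force: [-0.3, -0.5, 0.6]
finger_gap: 92.1
t 2.45 tcp [684.3 134.8 226.3] yaw 7.49 F [-0.3 -0.5  0.6] slide now-axes [ 16.2  20.4 142.3] slide target-axes [ 16.3  20.5 142.3] twist -0.0019
[[-0.13, 0.99, -0.0, -45.9], [-0.95, -0.12, -0.28, 703.22], [-0.28, -0.04, 0.96, -193.82], [0.0, 0.0, 0.0, 1.0]]
rect [595.7 143.9] [ 75.3 150.5] 7.7 z 93.5 corners [[548.0, 213.0], [569.0, 64.0], [643.0, 74.0], [623.0, 224.0]]
```

View pics/w1.png

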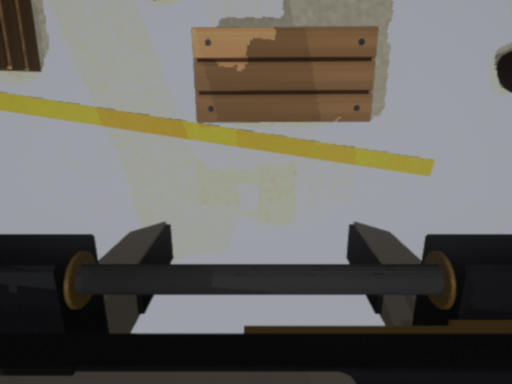

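The wrist view shows the crate top from rows 27 to 122, columns 193 to 377, aligned with the jaws, and the fingers are past the line. I'll go down behind the far side.

```bash
python3 -m handwheel '{"slide":[[0.008,0.010,0.02],[0.008,0.0105,0.04],[0,0,0.042],[0,0,0.03],[0,0,0.01],[0,0,0],[0.01,0,0],[0.01,0,0],[0.002,0,0],[0,0,0]],"twist":[0,0,0,0,0,0,0,0,0,0],"gripper":[0.0918,0.0918,0.0918,0.0918,0.0918,0.0918,0.0918,0.0918,0.0918,0.0918]}'
python3 -m handwheel '{"slide":[[0.008,0,-0.002],[0.010,0,-0.006],[0.010,0,-0.005],[0.010,0,-0.004]],"twist":[0,0,0,0],"gripper":[0.0918,0.0918,0.0918,0.0918]}'
python3 - <<'E'
from h import *
c=cam('top');W=pts(c);crate_tops(W,80)
m=(W[...,1]>50)&(W[...,1]<230)&(W[...,0]>420)&(W[...,0]<700)&(W[...,2]>30)
q=W[m]; to(600,140,110,7.6)
# profile along crate x at its middle
u=np.array([np.cos(.133),np.sin(.133)]); s=(q[:,:2]-[594.5,144])@u; t=(q[:,:2]-[594.5,144])@[-u[1],u[0]]
k=(abs(t)<70)&(s<40); 
for a in range(-80,40,10):
    g=k&(s>=a)&(s<a+10)
    if g.sum(): print(a,g.sum(),np.percentile(q[g,2],[10,50,90]).round())
E
```

```text
clock: 3.8
tcp_pos: [644.3, 150.3, 85.4]
orientation: [[-0.991, -0.132, 0.001], [-0.132, 0.991, 0.0], [-0.001, -0.0, -1.0]]
ft_force: [-0.1, -0.0, 0.2]
finger_gap: 91.8
clock: 4.3
tcp_pos: [605.5, 145.3, 102.3]
orientation: [[-0.991, -0.132, -0.0], [-0.132, 0.991, 0.0], [0.0, 0.0, -1.0]]
ft_force: [1.0, 0.5, 2.8]
finger_gap: 91.5
rect [599.2 140.6] [181.3  96.9] 87.7 z 168.9 corners [[547.0, 52.0], [644.0, 48.0], [651.0, 229.0], [554.0, 233.0]]
rect [ 588.8 -192.5] [ 76.  150.6] 5.8 z 93.4 corners [[543.0, -121.0], [559.0, -271.0], [634.0, -264.0], [619.0, -114.0]]
t 4.35 tcp [603.9 145.2 102.3] yaw 7.6 F [-2.  -0.5  0.2] slide now-axes [ 4.6 -4.6 -7.7] slide target-axes [ 4.6 -4.6 -7.7] twist -0.0
-80 264 [568. 590. 597.]
-70 265 [558. 580. 588.]
-60 264 [544. 571. 579.]
-50 262 [533. 562. 571.]
-40 265 [532. 551. 561.]
-30 313 [263. 538. 552.]
-20 311 [211. 533. 543.]
-10 318 [470. 528. 535.]
0 299 [211. 518. 531.]
10 305 [211. 506. 523.]
20 305 [212. 502. 516.]
30 244 [261. 496. 509.]
```

```bash
python3 - <<'E'
from h import *
c=cam('side');f=c['frame'][100:260,150:380,::-1];cv2.imwrite('pics/s2.png',cv2.resize(f,None,fx=3,fy=3))
E
```

```text
(no output)
```

View pics/s2.png

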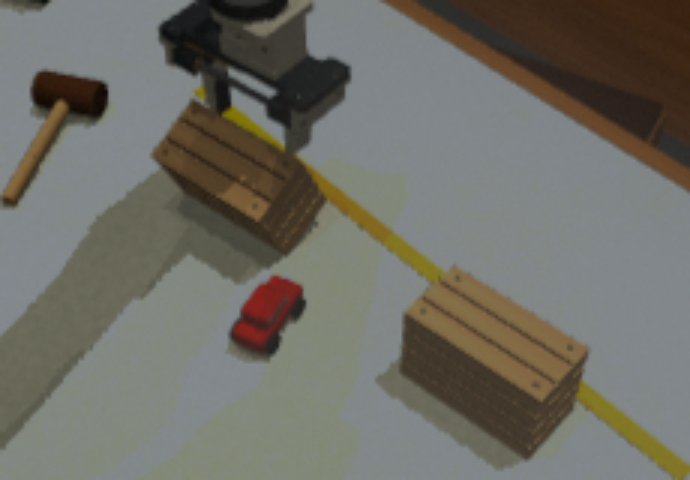

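The left crate (crop pixels 155–325, 100–250) is leaning towards the robot, with the fingers against its far top. I'll keep drawing it over.

```bash
python3 -m handwheel '{"slide":[[0.010,0,-0.003],[0.010,0,-0.002],[0.010,0,-0.001],[0.010,0,0],[0.008,0,0],[0.005,0,0],[0,0,0],[0,0,0],[-0.02,0,-0.03],[-0.04,0,-0.03],[-0.04,0,-0.02],[-0.04,0,0],[-0.02,0,0],[0,0,0]],"twist":[0,0,0,0,0,0,0,0,0,0,0,0,0,0],"gripper":[0.0918,0.0918,0.0918,0.0918,0.0918,0.0918,0.0918,0.0918,0.0918,0.0918,0.0918,0.0918,0.0918,0.0918]}'
python3 - <<'E'
from h import *
c=cam('wrist')
b=cam('side');f=b['frame'][100:260,150:380,::-1]
cv2.imwrite('pics/s3.png',np.hstack([cv2.resize(f,(431,300)),cv2.resize(c['frame'][:,:,::-1],(369,277)).copy() if 0 else cv2.resize(c['frame'][:,:,::-1],(369,300))]))
to(665,-186,180,5.7); W=pts(b);crate_tops(W,60)
E
```

```text
clock: 6.15
tcp_pos: [713.4, 159.4, 186.8]
orientation: [[-0.991, -0.131, -0.0], [-0.131, 0.991, 0.0], [0.0, 0.0, -1.0]]
ft_force: [-1.5, 0.3, -1.4]
finger_gap: 92.2
t 6.25 tcp [711.7 159.5 187. ] yaw 7.58 F [-0.1  0.4 -0.1] slide now-axes [  91.9 -336.3    7.1] slide target-axes [  80.8 -339.1    7. ] twist 0.0329
rect [594.1 141. ] [265.6 154.4] 7.1 z 75.4 corners [[453.0, 201.0], [472.0, 48.0], [735.0, 81.0], [716.0, 234.0]]
rect [ 591.3 -195.1] [ 77.9 150.7] 5.9 z 95.4 corners [[545.0, -124.0], [560.0, -274.0], [638.0, -266.0], [622.0, -116.0]]
```

View pics/s3.png

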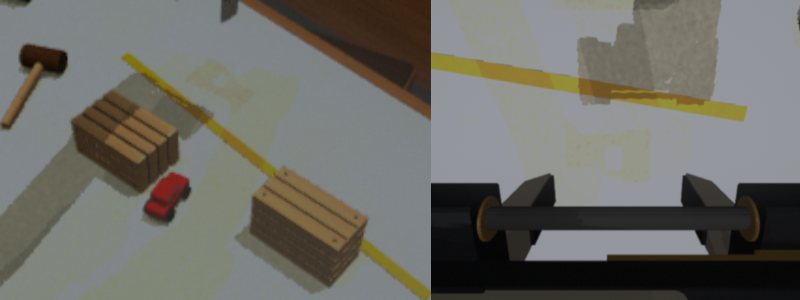

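The left crate is tipped and lies on its near side, clear of the car (left half, pixels 75–178, 92–188). The wrist view (right half) doesn't show its underside. Now the right crate.

```bash
python3 -m handwheel '{"slide":[[0,0,0],[0.0,-0.02,0],[0.01,-0.043,0],[0.01,-0.043,0],[0.012,-0.043,0],[0.012,-0.043,0],[0.012,-0.043,0],[0.012,-0.043,0],[0.012,-0.041,0],[0.0,-0.02,0],[0,0,0.02],[0,0,0.04],[0,0,0.03],[0,0,0.012],[0,0,0]],"twist":[0.033,0,0,0,0,0,0,0,0,0,0,0,0,0,0],"gripper":[0.0918,0.0918,0.0918,0.0918,0.0918,0.0918,0.0918,0.0918,0.0918,0.0918,0.0918,0.0918,0.0918,0.0918,0.0918]}'
python3 - <<'E'
from h import *
to(663.6,-186.7,84,5.8); to(641.7,-189,84,5.8)
E
```

```text
clock: 8.12
tcp_pos: [666.1, -183.6, 84.3]
orientation: [[-0.995, -0.101, -0.002], [-0.101, 0.995, 0.002], [0.002, 0.002, -1.0]]
ft_force: [0.3, -0.3, 1.0]
finger_gap: 92.0
t 8.125 tcp [ 666.1 -183.6   84.3] yaw 5.81 F [ 0.3 -0.3  1. ] slide now-axes [ 2.8 -2.8  0.3] slide target-axes [ 2.8 -2.8  0.3] twist 0.0003
t 8.125 tcp [ 666.1 -183.6   84.3] yaw 5.81 F [ 0.3 -0.3  1. ] slide now-axes [24.8 -2.9  0.4] slide target-axes [24.8 -2.9  0.3] twist 0.0003
```

```bash
python3 -m handwheel '{"slide":[[0.01,-0.003,0],[0.012,0,0],[0.010,0,-0.002],[0.010,0,-0.006],[0.010,0,-0.005],[0.010,0,-0.004],[0.010,0,-0.003],[0.010,0,-0.002],[0.010,0,-0.001],[0.010,0,0],[0.008,0,0],[0.005,0,0],[0,0,0],[0,0,0],[-0.02,0,-0.02],[-0.04,0,-0.02],[-0.05,0,-0.0],[-0.05,0,0],[-0.025,0,0],[0,0,0]],"twist":[0,0,0,0,0,0,0,0,0,0,0,0,0,0,0,0,0,0,0,0],"gripper":[0.0918,0.0918,0.0918,0.0918,0.0918,0.0918,0.0918,0.0918,0.0918,0.0918,0.0918,0.0918,0.0918,0.0918,0.0918,0.0918,0.0918,0.0918,0.0918,0.0918]}'
python3 - <<'E'
from h import *
c=cam('wrist')
b=cam('side');f=b['frame'][100:260,150:380,::-1]
cv2.imwrite('pics/s4.png',np.hstack([cv2.resize(f,(431,300)),cv2.resize(c['frame'][:,:,::-1],(369,300))]))
W=pts(c); print(np.nanmin(W[:20,:,0]),np.nanmax(W[:20,:,0]))
to(740,-20,180,5.7)
for n in('top','side'):
  W=pts(cam(n));crate_tops(W,66)
E
```

```text
clock: 10.62
tcp_pos: [737.9, -180.1, 147.7]
orientation: [[-0.995, -0.101, 0.0], [-0.101, 0.995, 0.001], [-0.0, 0.001, -1.0]]
ft_force: [-0.1, 0.7, 0.2]
finger_gap: 91.9
571.6002326452593 628.0891254673975
t 10.725 tcp [ 735.6 -181.8  147.9] yaw 5.7 F [ 0.2 -0.6  0.4] slide now-axes [-20.3 160.6 -32.1] slide target-axes [-20.4 160.5 -32.1] twist -0.0
rect [507.8 133.4] [ 95.5 150. ] 7.6 z 73.5 corners [[451.0, 201.0], [470.0, 53.0], [565.0, 65.0], [545.0, 214.0]]
rect [ 500.3 -170.9] [95.3 90.1] 5.9 z 73.3 corners [[448.0, -131.0], [458.0, -221.0], [552.0, -211.0], [543.0, -121.0]]
rect [511.1 131.8] [ 98.5 152.7] 7.3 z 75.6 corners [[453.0, 201.0], [472.0, 50.0], [570.0, 62.0], [550.0, 214.0]]
rect [ 601.6 -193.2] [289.5 152. ] 5.6 z 76.0 corners [[450.0, -132.0], [465.0, -283.0], [753.0, -255.0], [738.0, -104.0]]
```

View pics/s4.png

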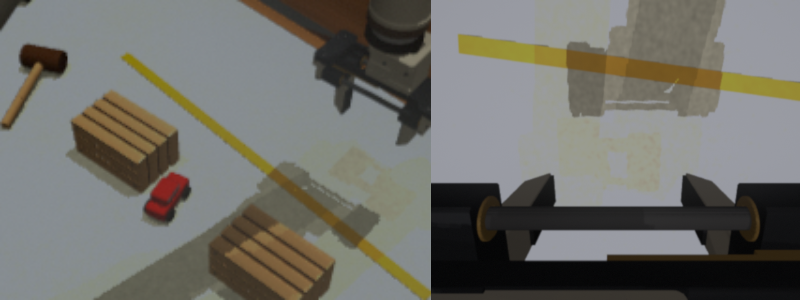

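Both crates are tipped: left at (75–178, 92–188) and right at (210–335, 205–300). I'll raise the wrist between them to see the undersides obliquely.

```bash
python3 -m handwheel '{"slide":[[0,0.02,-0.03],[0,0.02,-0.045],[0,0.03,-0.045],[0,0.03,-0.045],[0,0.03,-0.045],[0,0.02,-0.03],[0,0.01,-0.01],[0,0,0],[0,0,0]],"twist":[0.05,0.05,0.02,0,0,0,0,0,0],"gripper":[0.0918,0.0918,0.0918,0.0918,0.0918,0.0918,0.0918,0.0918,0.0918]}'
python3 - <<'E'
from h import *
c=cam('wrist');save(c,'w5.png')
hsv=cv2.cvtColor(c['frame'],cv2.COLOR_RGB2HSV)
m=cv2.inRange(hsv,(0,120,60),(8,255,255))|cv2.inRange(hsv,(172,120,60),(180,255,255))
n,l,st,ce=cv2.connectedComponentsWithStats(m);W=pts(c)
for i in range(1,n):
    if st[i,4]>8: print(st[i],np.round(np.nanmedian(W[l==i],axis=0)))
E
```

```text
clock: 11.95
tcp_pos: [734.6, -24.0, 396.4]
orientation: [[-1.0, 0.023, -0.003], [0.023, 1.0, -0.001], [0.003, -0.001, -1.0]]
ft_force: [0.5, -0.4, -0.3]
finger_gap: 92.0
[112  10  39   7  72] [ 554. -194.   61.]
```

View pics/w5.png

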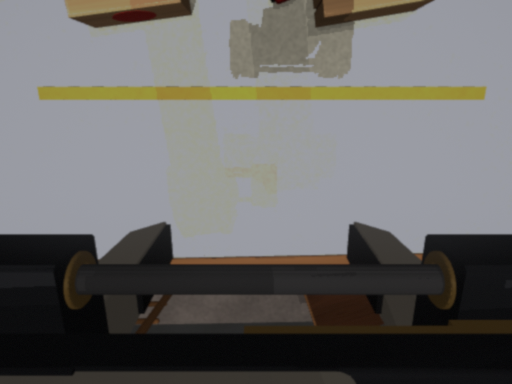

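The wrist view shows the red stamp at (133,16) on the right crate, measured at about [554, -194]. The left crate's visible underside is bare. The tool is now parallel to the line, so I'll move round to the robot side of the right crate.

```bash
python3 -m handwheel '{"slide":[[0.018,-0.010,0.01],[0.035,-0.02,0.025],[0.035,-0.021,0.028],[0.035,-0.021,0.028],[0.035,-0.021,0.028],[0.035,-0.021,0.028],[0.035,-0.021,0.028],[0.035,-0.021,0.028],[0.035,-0.021,0.028],[0.018,-0.011,0.015],[0,0,0],[0,0,0]],"twist":[0,0,0,0,0,0,0,0,0,0,0,0],"gripper":[0.0918,0.0918,0.0918,0.0918,0.0918,0.0918,0.0918,0.0918,0.0918,0.0918,0.0918,0.0918]}'
cat >> h.py <<'E'
def rel():
    for n in('top','side'):
        c=cam(n);W=pts(c); crate_tops(W,66)
        hsv=cv2.cvtColor(c['frame'],cv2.COLOR_RGB2HSV)
        m=(cv2.inRange(hsv,(20,150,90),(35,255,255))>0)&(W[...,2]<12)&(W[...,0]>500)&(abs(W[...,1])<450)
        q=W[m]; p=np.polyfit(q[:,1],q[:,0],1); print(n,'line x at y=-200',p,np.polyval(p,-200))
E
python3 - <<'E'
from h import *
to(412,-205,35,-1.27); rel()
E
```

```text
clock: 13.5
tcp_pos: [416.6, -203.4, 153.1]
orientation: [[-1.0, 0.021, 0.001], [0.021, 1.0, 0.0], [-0.001, 0.0, -1.0]]
ft_force: [0.9, 0.5, 0.2]
finger_gap: 91.8
t 13.5 tcp [ 416.6 -203.4  153.1] yaw -1.2 F [0.9 0.5 0.2] slide now-axes [  4.7  -1.7 118.1] slide target-axes [  4.5  -1.7 118.1] twist 0.0013
rect [508.1 133.6] [ 95.9 150.6] 7.6 z 73.5 corners [[451.0, 202.0], [471.0, 53.0], [566.0, 65.0], [546.0, 215.0]]
rect [ 503.5 -200.7] [ 94.9 150.5] 5.2 z 73.2 corners [[449.0, -130.0], [463.0, -280.0], [558.0, -271.0], [544.0, -121.0]]
top line x at y=-200 [2.26777667e-02 6.59793815e+02] 655.2582618938543
rect [511.2 130.4] [ 98.8 152.4] 7.2 z 75.6 corners [[453.0, 200.0], [472.0, 49.0], [570.0, 61.0], [551.0, 212.0]]
rect [ 479.6 -206.2] [155.2 150.1] 3.5 z 75.8 corners [[398.0, -136.0], [407.0, -286.0], [562.0, -276.0], [552.0, -127.0]]
side line x at y=-200 [2.18454312e-02 6.64563498e+02] 660.1944119488038
```

```bash
python3 -m handwheel '{"slide":[[0.002,-0.001,0.025],[0.002,-0.001,0.045],[0,0,0.035],[0,0,0.013],[0,0,0],[-0.01,0,0],[-0.012,0,0],[-0.012,0,0],[-0.012,0,0],[-0.012,0,0],[-0.015,0,0],[-0.018,0,0],[-0.018,0,0],[-0.018,0,0],[-0.018,0,0],[-0.012,0,0],[0,0,0]],"twist":[0,0,0,0,0,0,0,0,0,0,0,0,0,0,0,0,0],"gripper":[0.0918,0.0918,0.0918,0.0918,0.0918,0.0918,0.0918,0.0918,0.0918,0.0918,0.0918,0.0918,0.0918,0.0918,0.0918,0.0918,0.0918]}'
python3 - <<'E'
from h import *
to(680,-210,35,-1.27); rel()
E
```

```text
clock: 15.72
tcp_pos: [570.1, -208.5, 34.7]
orientation: [[-1.0, 0.02, 0.002], [0.02, 1.0, -0.0], [-0.002, -0.0, -1.0]]
ft_force: [0.2, 0.4, -0.1]
finger_gap: 91.9
t 15.725 tcp [ 570.1 -208.5   34.7] yaw -1.16 F [ 0.2  0.4 -0.1] slide now-axes [-1.099e+02  7.000e-01 -1.000e-01] slide target-axes [-109.9    0.9   -0.3] twist 0.0019
rect [508.3 133.5] [ 96.1 150.1] 7.7 z 73.4 corners [[451.0, 201.0], [471.0, 53.0], [566.0, 66.0], [546.0, 214.0]]
rect [ 603.4 -163.9] [101.2 142.9] 89.5 z 105.2 corners [[531.0, -214.0], [674.0, -215.0], [675.0, -114.0], [532.0, -113.0]]
top line x at y=-200 [2.29836219e-02 6.59687448e+02] 655.0907235133203
rect [511.1 131.4] [ 98.2 153.2] 7.3 z 75.6 corners [[453.0, 201.0], [472.0, 49.0], [570.0, 62.0], [550.0, 214.0]]
rect [ 603.8 -207.3] [186.2 147.5] 89.5 z 142.9 corners [[529.0, -300.0], [677.0, -301.0], [678.0, -115.0], [531.0, -114.0]]
side line x at y=-200 [2.22803615e-02 6.64474067e+02] 660.0179942305364
```

```bash
python3 -m handwheel '{"slide":[[-0.008,0,0],[-0.014,0,0],[-0.016,0,0],[-0.016,0,0],[-0.016,0,0],[-0.014,0,0],[-0.01,0,0],[-0.006,0,0],[0,0,0],[0.02,0,0],[0.04,0,0],[0.05,0,0],[0.05,0,0],[0.03,0,0],[0,0,0]],"twist":[0,0,0,0,0,0,0,0,0,0,0,0,0,0,0],"gripper":[0.0918,0.0918,0.0918,0.0918,0.0918,0.0918,0.0918,0.0918,0.0918,0.0918,0.0918,0.0918,0.0918,0.0918,0.0918]}'
python3 - <<'E'
from h import *
to(680,-210,35,-1.27); rel()
E
```

```text
clock: 17.7
tcp_pos: [476.2, -207.2, 35.0]
orientation: [[-1.0, 0.023, -0.001], [0.023, 1.0, -0.0], [0.001, -0.0, -1.0]]
ft_force: [0.4, -0.5, -0.8]
finger_gap: 91.9
t 17.7 tcp [ 476.2 -207.2   35. ] yaw -1.29 F [ 0.4 -0.5 -0.8] slide now-axes [-2.038e+02  1.800e+00 -2.000e-01] slide target-axes [-203.8    1.7    0. ] twist -0.0004
rect [508.  133.5] [ 95.6 150.1] 7.6 z 73.5 corners [[451.0, 202.0], [471.0, 53.0], [565.0, 65.0], [545.0, 214.0]]
rect [ 605.1 -198. ] [153.5 345.5] 84.7 z 74.2 corners [[426.0, -258.0], [770.0, -290.0], [784.0, -138.0], [440.0, -106.0]]
top line x at y=-200 [2.29625933e-02 6.59725785e+02] 655.1332667448319
rect [510.8 131.3] [ 98.5 153.2] 7.9 z 75.6 corners [[452.0, 200.0], [473.0, 49.0], [570.0, 62.0], [549.0, 214.0]]
rect [ 610. -207.] [187.5 339.3] 89.7 z 113.7 corners [[440.0, -300.0], [779.0, -302.0], [780.0, -114.0], [441.0, -112.0]]
side line x at y=-200 [2.21908628e-02 6.64456953e+02] 660.0187808052385
```

```bash
cat >> h.py <<'E'
def final():
    for n in('top','side'):
        c=cam(n);W=pts(c)
        m=(W[...,2]>66)&(W[...,2]<90)&(W[...,1]<-90)&(W[...,1]>-310)&(W[...,0]>600)&(W[...,0]<900)
        q=W[m][:,:2].astype(np.float32); r=cv2.minAreaRect(q); b=cv2.boxPoints(r); b=b[np.argsort(b[:,0])]
        hsv=cv2.cvtColor(c['frame'],cv2.COLOR_RGB2HSV)
        k=(cv2.inRange(hsv,(20,150,90),(35,255,255))>0)&(W[...,2]<12)&(W[...,0]>500)&(abs(W[...,1])<450)
        p=np.polyfit(W[k][:,1],W[k][:,0],1)
        print(n,np.round(r[0],1),np.round(r[1],1),np.round(b).tolist(),'near corners past far edge of line',[round(float(a[0]-np.polyval(p,a[1])-10),1) for a in b[:2]])
    return c
E
python3 - <<'E'
from h import *
final()
E
```

```text
top [ 724.6 -209.5] [150.3  97. ] [[675.0, -284.0], [678.0, -133.0], [772.0, -286.0], [775.0, -135.0]] near corners past far edge of line [11.4, 10.9]
side [ 728.2 -211.9] [151.1  99.9] [[676.0, -286.0], [681.0, -135.0], [775.0, -289.0], [781.0, -138.0]] near corners past far edge of line [7.6, 9.4]
```

It is aligned and about 10 mm past the line. I'll nudge it 12 mm further for margin, then withdraw.

```bash
python3 -m handwheel '{"slide":[[-0.025,0,0],[-0.05,0,0],[-0.05,0,0],[-0.045,0,0],[-0.015,0,0],[-0.006,0,0],[-0.006,0,0],[-0.006,0,0],[-0.003,0,0],[0,0,0],[0,0,0]],"twist":[0,0,0,0,0,0,0,0,0,0,0],"gripper":[0.0918,0.0918,0.0918,0.0918,0.0918,0.0918,0.0918,0.0918,0.0918,0.0918,0.0918]}'
python3 -m handwheel '{"slide":[[0.015,0,0],[0.04,0,0],[0.05,0,0],[0.05,0,-0.02],[0.05,0,-0.05],[0.02,0,-0.05],[0,0,-0.05],[0,0,-0.02],[0,0,0],[0,0,0]],"twist":[0,0,0,0,0,0,0,0,0,0],"gripper":[0.0918,0.0918,0.0918,0.0918,0.0918,0.0918,0.0918,0.0918,0.0918,0.0918]}'
python3 - <<'E'
from h import *
b=final(); to(0,0,0,0)
c=cam('top'); crate_tops(pts(c),66)
cv2.imwrite('pics/f.png',np.hstack([cv2.resize(c['frame'][100:300,60:440],(400,210)),cv2.resize(b['frame'][90:350,130:430],(400,346))[:210]])[:,:,::-1])
E
```

```text
clock: 19.27
tcp_pos: [684.7, -211.3, 35.0]
orientation: [[-1.0, 0.021, 0.001], [0.021, 1.0, -0.0], [-0.001, -0.0, -1.0]]
ft_force: [0.3, 0.2, -0.4]
finger_gap: 91.8
clock: 20.52
tcp_pos: [464.9, -206.3, 218.2]
orientation: [[-1.0, 0.021, -0.001], [0.021, 1.0, 0.0], [0.001, 0.0, -1.0]]
ft_force: [-0.2, 0.5, -0.1]
finger_gap: 92.3
top [ 739.7 -211.8] [151.9  97.4] [[688.0, -286.0], [694.0, -134.0], [786.0, -289.0], [791.0, -138.0]] near corners past far edge of line [25.0, 26.8]
side [ 742.8 -214. ] [150.4 100.7] [[691.0, -288.0], [694.0, -138.0], [792.0, -290.0], [795.0, -140.0]] near corners past far edge of line [23.0, 22.8]
t 20.625 tcp [ 464.5 -206.1  217.5] yaw -1.18 F [0.4 0.1 0. ] slide now-axes [468.2 196.2 218.7] slide target-axes [464.5 206.1 217.5] twist -0.0206
rect [508.  133.4] [ 95.6 150.2] 7.4 z 73.4 corners [[451.0, 202.0], [470.0, 53.0], [565.0, 65.0], [546.0, 214.0]]
rect [ 740.  -211.5] [150.7  96.8] 88.6 z 73.0 corners [[690.0, -286.0], [787.0, -288.0], [790.0, -137.0], [693.0, -135.0]]
```

View pics/f.png

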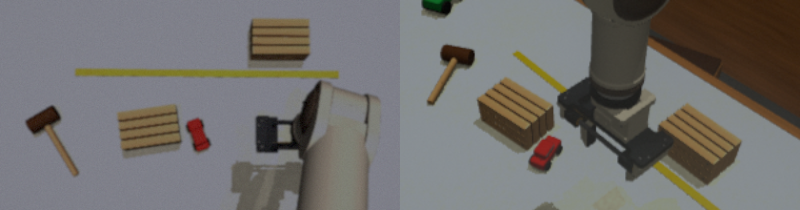

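The stamped crate lies past the line (top view, 251–309, 19–60). The plain crate is where it was tipped, the car and mallet haven't moved, and the arm is clear. I'm handing in.

```bash
python3 -c "
from h import *
print(robot.job_done())"
```

```text
the job is handed in; nothing more can be done
None
```

I tipped both crates towards the robot with the fingers, left one first. The wrist camera then showed the red stamp on the right crate. I pushed that crate, lying on its near side, straight across the dispatch line and moved the arm clear. The job was handed in at about 21 s.

- **Stamped crate:** in the last check its near corners were 25 to 27 mm past the line's far edge by the top camera and about 23 mm by the side camera. Both are within the 5 cm limit, and the crate lies parallel to the line.
- **Plain crate:** it still lies where it was tipped; its measured position hadn't changed from right after tipping.
- **Other objects:** the car and mallet looked undisturbed in the final picture. The arm hid the glue bottle there; the gripper's path stayed about 9 cm or more from it, but I didn't check it again.
- **Forces:** wrist force was under 4 N at every reading I took. I didn't record it continuously while moving.
- **Stamp check:** the left crate's underside was only partly visible. I identified the stamped one from the stamp seen on the right crate, with no red showing on the left one.

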